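# Empty the sanding-drum bin through its slide gate

## Task

Two small open-topped plywood feed bins stand side by side on the bench, each with a slide gate as its floor and a catch tray below. Pull out the gate of the bin that holds the two black sanding drums so that both drop into its tray, then push that gate fully shut again and let go. Leave the gate of the other bin, which holds small white bottles, shut.

Things in the scene. Friction and masses are not known exactly. Their poses are not given: they have to be found in the camera images.
- drum_bin_handle (a point): Centre of the drum bin's gate grip: an upright black block 26 mm (x) by 18 mm (y) by 50 mm tall, top 20 mm above this point, foot on the gate plate 30 mm below. Both y sides are free. Bin axes: x level, towards the bin; y across; z up. Pull along -x, push shut along +x, straight and level; the point moves with it. Gate shut: the bin's flared rim begins 40 mm along +x and tops out 34 mm above this point.
- drum_bin_gate (a joint): How far the slide gate of the sanding-drum bin is pulled out, in m: 0 fully shut (end stop), 0.062 fully out (end stop). It starts shut. It slides with about 1.5 N of friction and stays where it is left. The drums drop once the gate is out from under them, all of them by 0.06.
- drum_bin_tray (a point): Centre of the tray floor under the drum bin, 14 mm above the bench; axes as the grip's. Inside 122 mm (x) by 60 mm (y), walls 25 mm or higher. The bin is fixed: plywood, clear front window, 148 mm tall, base 140 x 100 mm; its open-topped hopper (52 x 60 mm inside) is centred 35 mm along +x from here, floored by the gate plate 66 mm above the tray floor.
- load_drum_1_center (a point): Centre of one of the two black sanding drums (18 mm in diameter, 21 mm tall); it starts upright on the shut gate inside the bin.
- load_drum_2_center (a point): Centre of the other black sanding drum, the same size, in the same bin.
- bottle_bin_gate (a joint): How far the slide gate of the other, identical bin (it holds two small white dropper bottles) is pulled out, in m: 0 shut; to be left shut.

How it is judged:
On the way:
1. the gate is pulled out and both sanding drums have dropped into the tray below it (value of joint drum_bin_gate above 0.025 m and x of load_drum_1_center in the frame of drum_bin_tray between -0.068 and 0.068 m and y of load_drum_1_center in the frame of drum_bin_tray between -0.034 and 0.034 m and z of each of load_drum_1_center, load_drum_2_center in the frame of drum_bin_tray below 0.05 m and x of load_drum_2_center in the frame of drum_bin_tray between -0.068 and 0.068 m and y of load_drum_2_center in the frame of drum_bin_tray between -0.034 and 0.034 m), for 0.2 s.
At the end, for the whole second after the job is handed in: Both sanding drums lie in the drum bin's tray, below the gate; that gate is pushed shut to within 10 mm, and the other bin's gate is shut to within 10 mm (value of joint each of drum_bin_gate, bottle_bin_gate below 0.01 m and x of load_drum_1_center in the frame of drum_bin_tray between -0.068 and 0.068 m and y of load_drum_1_center in the frame of drum_bin_tray between -0.034 and 0.034 m and z of each of load_drum_1_center, load_drum_2_center in the frame of drum_bin_tray below 0.05 m and x of load_drum_2_center in the frame of drum_bin_tray between -0.068 and 0.068 m and y of load_drum_2_center in the frame of drum_bin_tray between -0.034 and 0.034 m); the robot touches nothing.
It fails at once if the other bin's gate is pulled out by more than 15 mm (value of joint bottle_bin_gate above 0.015 m).
It also fails if it takes over 35 s, if anything falls off the work surface, if the arm or the gripper's body presses on something with over 40 N, if the wrist force passes 120 N, or if a joint passes its speed limit or range.

## Robot

A 6-joint arm with a two-finger parallel gripper is mounted at the origin on a cart in front of the work surface, level with it; the furniture and walls round the work are solid. World frame = base frame: x ahead of the robot, y to its left, z up, the work surface at z = 0. Lengths are in m, angles in rad, forces in N, time in s.
With the tool pointing down it reaches from about 0.275 to 0.875 m from the base axis. Payload 12.5 kg.
Tool frame: the origin (TCP) lies at the very end of the fingers, on their centre line; the grasp point (between the pads) lies 19 mm behind it; x points along the fingers, y is the direction in which the jaws open and shut, and the axes are right-handed (so a half turn about x gives the same grasp; the last joint's range is limited). The gripper opens to 85 mm and grips with 20 to 120 N. Pads are 22 mm wide; open, the fingers measure 114 mm over their backs; the gripper's body (76 mm by 85 mm) begins 54 mm behind the grasp point. The pads swing forward as they close: fully open they stand 13 mm farther back than shut.
Start: joints at [1.161, 0.351, 1.652, -0, 1.139, -0.085], TCP at [0.175, 0.521, 0.231] pointing down, gripper open.
Joint ranges: [-2.75, 2.75], [-0.79, 2.1], [0.01, 2.65], [-1.57, 4.71], [0.07, 3.14], [-2.87, 2.87]. Speed limits (rad/s): [2.22, 2.22, 2.79, 3.14, 3.14, 3.14].

## Interface

Orientations are given as a 3x3 rotation matrix whose columns are the frame's x, y, z axes.
In Python, from bench import manip gives the robot as it stands. Calls block until the motion is done:
- manip.move_ptp(position, orientation): joint-space move of the TCP to a pose.
- manip.move_l(position, attitude=None, max_speed=0.15): straight line of the TCP; attitude=None keeps the orientation; max_speed is the mean speed in m/s.
- manip.move_j(angles): joint-space move.
- manip.set_gripper(opening, effort=None): opening from 0.0 (shut) to 1.0 (fully open); effort is the grip in N (None keeps the last); returns when the fingers have stopped.
- manip.dwell(seconds).
- manip.inverse_kinematics(position, orientation): joint angles nearest the present ones, or None.
- manip.grab_frame(name): name is "scene" or "top"; returns (picture, depth): 420x560x3 uint8, red, green, blue; 420x560 float32, m along the optical axis (not along the pixel's ray), 0 where there is no reading.
- manip.get_calibration(name): a dict with "camera_matrix" (3x3 intrinsics, pixels), "R" (3x3) and "t" (3): a world point X has camera coordinates R X + t. Camera axes: x right, y down, z forward; pixel columns grow to the right and rows downward; lengths in m; the calibration is good to about 2 mm. A picture is of the moment at which its call begins. get_calibration takes no time and is no camera call.
A pose or a line that the arm cannot do raises manip.Unreachable and nothing moves.
- manip.sign_off(): hands the job in, once; it reports no verdict.
Trained networks look in the newest picture that a camera, given by its name, has taken for a name from the list of things; names that differ only in an ending like _2 or _b are one class to them, and where a whole thing is asked for, a point or a joint stands for the part that bears it (a point fixed in the world has none). Each returns a list of dicts, best first, with "confidence" (0 to 1); they miss things now and then, are a little off and sometimes report something else, mostly with a low value. They report only what shows in the picture. A call takes as long as a camera call.
- manip.look_for(camera, name): "at" ([x, y, z] in m, in world coordinates, good to about 4 mm: the middle of the surface that is visible of it).
Readings, each from a call of its own:
- manip.current_time(): time.
- manip.current_qpos(): joint angles.
- manip.current_joint_vel(): joint speeds.
- manip.current_joint_torque(): joint torques, N m.
- manip.current_ee_pos(): TCP position.
- manip.current_tcp_rot(): TCP orientation.
- manip.current_force(): force on the tool from outside, world axes, zero at the start.
- manip.current_ft_torque(): the same for the moment, N m.
- manip.current_grip_width(): opening from 0.0 (shut) to 1.0 (fully open).
Only numpy, scipy, OpenCV 4.12 (cv2) and the standard library are available. Lean on these libraries where they do the work, as an engineer would, in place of code of your own. Each camera call takes 0.05 s, during which the arm holds its last target. There are 200 camera calls.

## Working session

There is one attempt and no reset: what is moved stays moved. The work goes in short steps, each a Python script; the robot and the scene stay as the last script left them, time stands still between calls to the robot, and variables do not carry over. Pictures are saved under pics/ and viewed, about 8 in all and at most 12, crops included, and the job is handed in when it is done.

```bash
mkdir -p pics; ls
python3 - <<'E'
from bench import manip
import cv2,numpy as np
for c in ("scene","top"):
    p,d=manip.grab_frame(c); cv2.imwrite(f"pics/{c}0.png",p[:,:,::-1]); np.save(f"pics/{c}0d.npy",d)
    k=manip.get_calibration(c); print(c,np.round(-k["R"].T@k["t"],3))
    for n in ("drum_bin_handle","drum_bin_gate","load_drum_1_center","bottle_bin_gate"):
        print(n,[(np.round(r["at"],3).tolist(),round(r["confidence"],2)) for r in manip.look_for(c,n)[:4]])
print(manip.current_time(),manip.current_tcp_rot().round(2))
E
```

```text
pics
scene [ 0.247 -0.46   0.698]
drum_bin_handle [([0.565, -0.182, 0.083], 0.74), ([0.524, -0.176, 0.079], 0.56)]
drum_bin_gate [([0.526, -0.174, 0.081], 0.85), ([0.564, -0.181, 0.087], 0.7)]
load_drum_1_center [([0.606, -0.176, 0.103], 0.47)]
bottle_bin_gate [([0.521, 0.161, 0.083], 0.7)]
top [0.445 0.032 0.924]
drum_bin_handle []
drum_bin_gate []
load_drum_1_center [([0.604, -0.167, 0.105], 0.46)]
bottle_bin_gate [([0.539, 0.163, 0.085], 0.84)]
0.5 [[-0.    0.32  0.95]
 [-0.    0.95 -0.32]
 [-1.   -0.   -0.  ]]
```

View pics/scene0.png

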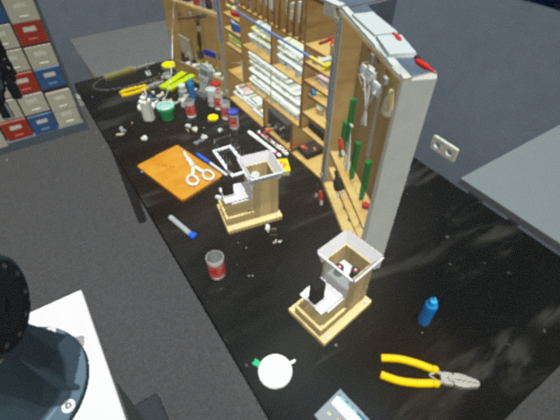

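View pics/top0.png

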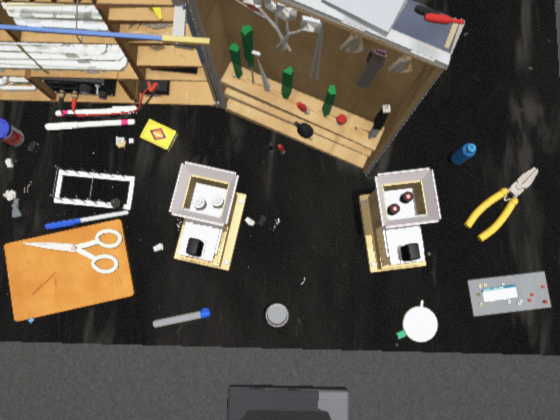

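The scene picture shows the drum bin at right (grip about (318,290), dark drums at (345,268)). In the top picture its grip is at about (409,252) and the drums at (393,209) and (407,198). The white bottles are in the left bin, at (205,200). Next I measure the grip and yaw from depth.

```bash
cat > h.py <<'E'
from bench import manip
import cv2,numpy as np
def cloud(c,d):
    k=manip.get_calibration(c);K=k["camera_matrix"]
    v,u=np.mgrid[:d.shape[0],:d.shape[1]]
    P=np.stack([(u-K[0,2])/K[0,0]*d,(v-K[1,2])/K[1,1]*d,d],-1)
    return (P-k["t"])@k["R"]
def measure(c,p,d):
    X=cloud(c,d); g=p.max(-1)
    m=(d>0)&(abs(X[...,0]-.55)<.13)&(abs(X[...,1]+.18)<.1)
    rim=X[m&(X[...,2]>.138)&(X[...,2]<.156)]
    r=cv2.minAreaRect(rim[:,:2].astype(np.float32)*1000); print(c,"rim mm",np.round(r[0]),np.round(r[1]),round(r[2],1),np.percentile(rim[:,2],95).round(4))
    base=X[m&(X[...,2]>.006)&(X[...,2]<.2)]
    r=cv2.minAreaRect(base[:,:2].astype(np.float32)*1000); print("base",np.round(r[0]),np.round(r[1]),round(r[2],1))
    k=m&(g<70)&(X[...,2]>.09)&(X[...,0]<.56)
    G=X[k]; print("dark",len(G),G.mean(0).round(3),G.min(0).round(3),G.max(0).round(3))
    T=G[(G[:,2]>.126)]
    if len(T)>4:
        r=cv2.minAreaRect(T[:,:2].astype(np.float32)*1000); print("top face",len(T),T.mean(0).round(4),np.round(r[0],1),np.round(r[1],1),round(r[2],1))
E
python3 - <<'E'
from h import *
for c in("scene","top"):
    measure(c,cv2.imread(f"pics/{c}0.png"),np.load(f"pics/{c}0d.npy"))
p=cv2.imread("pics/top0.png")[150:290,340:460]; q=cv2.imread("pics/scene0.png")[225:350,280:390]
cv2.imwrite("pics/z.png",np.hstack([cv2.resize(p,(400,467)),cv2.resize(q,(400,467))]))
E
```

```text
scene rim mm [ 618. -158.] [130.  93.] 8.1 0.1505
base [ 549. -169.] [270. 100.] 6.9
dark 263 [ 0.51  -0.177  0.122] [ 0.502 -0.184  0.093] [ 0.523 -0.163  0.138]
top face 133 [ 0.5118 -0.1751  0.1341] [ 512.6 -173.7] [20.5 19.1] 6.0
top rim mm [ 603. -160.] [162.  93.] 7.3 0.149
base [ 549. -167.] [275. 101.] 8.4
dark 152 [ 0.513 -0.167  0.121] [ 0.502 -0.18   0.092] [ 0.525 -0.162  0.138]
top face 76 [ 0.5135 -0.1698  0.1325] [ 513.4 -171.2] [22.8 15.8] 7.5
```

View pics/z.png

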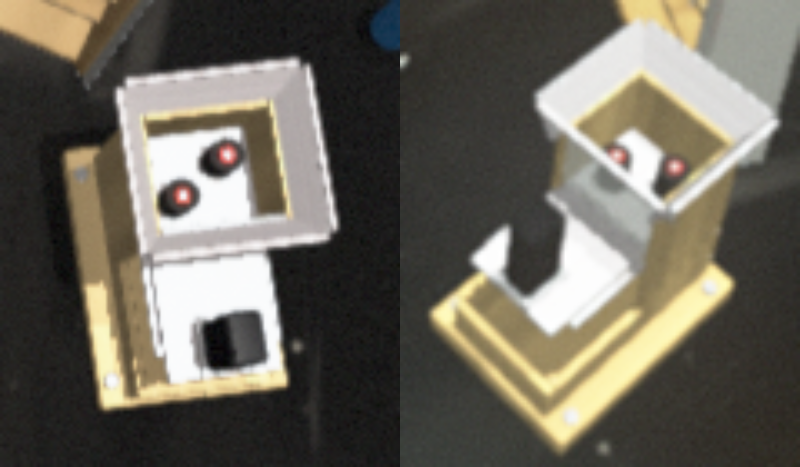

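The crops confirm the drums are in this bin. The grip top is at about (0.513, -0.172, 0.133), so the point's z is about 0.113, and the yaw is about +7.5°. I'll go above it and check.

```bash
cat >> h.py <<'E'
a=np.radians(7.5); bx=np.array([np.cos(a),np.sin(a),0]); by=np.array([-np.sin(a),np.cos(a),0])
R=np.column_stack([[0,0,-1],by,bx]); H=np.array([.5135,-.1725,.113])
def tell(s): print(s,round(manip.current_time(),2),manip.current_ee_pos().round(4),manip.current_force().round(1),round(manip.current_grip_width(),3))
E
python3 - <<'E'
from h import *
P=H+[0,0,.10]
print(manip.inverse_kinematics(P,R))
manip.move_ptp(P,R); manip.set_gripper(.65); tell("above")
manip.move_l(H+[0,0,.035]); tell("low")
out=[]
for c in("scene","top"):
    p,d=manip.grab_frame(c); x=p[:,:,::-1]
    out.append(cv2.resize(x[225:350,280:390] if c=="scene" else x[150:290,340:460],(400,467)))
cv2.imwrite("pics/low.png",np.hstack(out))
E
```

```text
[-4.10032336e-01  3.55763114e-01  1.69318908e+00 -4.44089210e-16
  1.09264046e+00 -2.11172836e+00]
above 3.63 [ 0.5135 -0.1724  0.213 ] [-0.3 -0.1  0.1] 0.648
low 4.22 [ 0.5138 -0.1727  0.1486] [ 0.2  0.7 -0.1] 0.649
```

View pics/low.png

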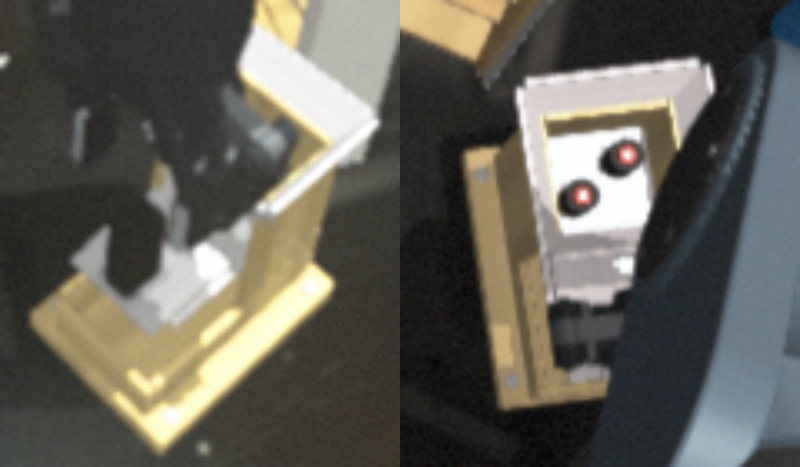

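The scene crop shows the open fingers above and around the grip. I'll check that with projections of the expected fingertips.

Run:
```python
from h import *
print(manip.current_qpos().round(3),manip.current_tcp_rot().round(3).tolist())
t=manip.current_ee_pos()
im=cv2.imread("pics/low.png")
for j,(c,o,s) in enumerate((("scene",(280,225),(400/110,467/125)),("top",(340,150),(400/120,467/140)))):
    k=manip.get_calibration(c)
    def pr(X):
        q=k["camera_matrix"]@(k["R"]@X+k["t"]); return (int((q[0]/q[2]-o[0])*s[0])+400*j,int((q[1]/q[2]-o[1])*s[1]))
    for X,col in [(t,(0,0,255)),(t+by*.0275,(0,255,0)),(t-by*.0275,(255,0,0))]+[(H+[0,0,.02]+i*.013*bx+l*.009*by,(0,255,255)) for i in(-1,1) for l in(-1,1)]+[(H-[0,0,.03]+i*.013*bx+l*.009*by,(255,0,255)) for i in(-1,1) for l in(-1,1)]:
        cv2.circle(im,pr(X),3,col,-1)
cv2.imwrite("pics/low2.png",im)
```

```text
[-0.41   0.437  1.75  -0.     0.953 -2.112] [[0.002, -0.131, 0.991], [-0.001, 0.991, 0.131], [-1.0, -0.001, 0.002]]
```

View pics/low2.png

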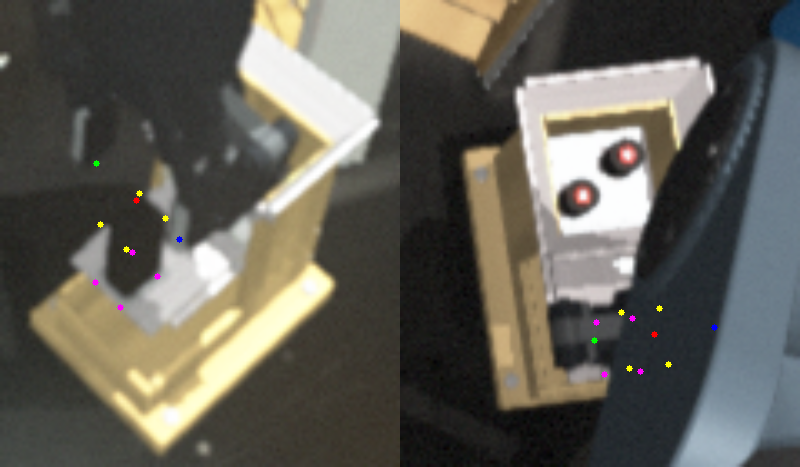

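The alignment is good: the grip lies between the fingertips, and any offset is about 3–5 mm along x, which doesn't matter for gripping. I'll descend, grip and pull.

Run:
```python
from h import *
G=H+[0,0,-.015]
manip.move_l(G,max_speed=.08); tell("down")
manip.set_gripper(0.0,25); tell("grip")
manip.move_l(G-.03*bx,max_speed=.06); tell("half")
manip.move_l(G-.061*bx,max_speed=.06); tell("out")
manip.dwell(.4)
out=[]
for c in("scene","top"):
    p,d=manip.grab_frame(c); x=p[:,:,::-1]
    out.append(cv2.resize(x[225:350,280:390] if c=="scene" else x[150:290,340:460],(400,467)))
    print(c,[(np.round(r["at"],3).tolist(),round(r["confidence"],2)) for r in manip.look_for(c,"load_drum_1_center")[:4]])
cv2.imwrite("pics/out.png",np.hstack(out)); tell("end")
```

```text
down 5.09 [ 0.5137 -0.1726  0.0983] [-0.2 -0.5  0.3] 0.651
grip 5.51 [ 0.5137 -0.1728  0.0985] [-1.9 -3.2  4.1] 0.204
half 6.16 [ 0.4833 -0.1773  0.0984] [-0.2 -6.9  5.3] 0.209
out 6.83 [ 0.4528 -0.1817  0.0985] [  0.4 -10.2   3.5] 0.209
scene [([0.58, -0.18, 0.031], 0.59)]
top [([0.584, -0.174, 0.031], 0.57)]
end 7.42 [ 0.4529 -0.1817  0.0984] [  1.2 -11.    2. ] 0.208
```

View pics/out.png

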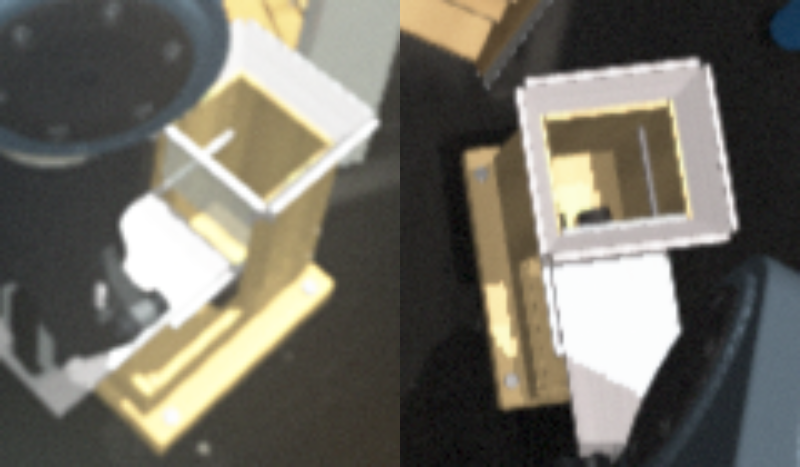

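The gate is out and the hopper is empty. Drums show on the tray floor at z≈0.031, at about (560,215) and (595,213) in the top crop. Now I push it shut.

Run:
```python
from h import *
G=H+[0,0,-.015]
manip.move_l(G-.03*bx,max_speed=.06); tell("half")
manip.move_l(G-.001*bx,max_speed=.06); tell("shut")
manip.move_l(G+.002*bx,max_speed=.03); tell("press")
manip.move_l(G,max_speed=.05); manip.set_gripper(.65); tell("open")
manip.move_l(H+[0,0,.10]); tell("up")
manip.move_ptp([.40,.0,.33],R); tell("away")
out=[]
for c in("scene","top"):
    p,d=manip.grab_frame(c); x=p[:,:,::-1]
    out.append(cv2.resize(x[225:350,280:390] if c=="scene" else x[150:290,340:460],(400,467)))
    measure(c,x,d)
    print(c,[(np.round(r["at"],3).tolist(),round(r["confidence"],2)) for n in("load_drum_1_center","drum_bin_gate","bottle_bin_gate") for r in manip.look_for(c,n)[:3]])
cv2.imwrite("pics/fin.png",np.hstack(out)); tell("end")
```

```text
half 8.09 [ 0.4839 -0.1772  0.0985] [ 2.4 -6.4  3.1] 0.206
shut 8.72 [ 0.5125 -0.173   0.0984] [ 2.8 -3.5  5.2] 0.208
press 8.97 [ 0.5138 -0.1728  0.0984] [-10.9  -5.7  14.2] 0.207
open 9.68 [ 0.5133 -0.1724  0.0978] [ 0.5 -0.   0.3] 0.647
up 10.59 [ 0.5131 -0.1723  0.2121] [0.3 0.1 0.3] 0.65
away 11.53 [ 0.4004 -0.0005  0.3293] [-0.3  0.8  0.2] 0.652
scene rim mm [ 598. -161.] [170.  92.] 8.1 0.1505
base [ 550. -175.] [267. 117.] 4.3
dark 228 [ 0.509 -0.178  0.121] [ 0.501 -0.184  0.093] [ 0.522 -0.163  0.138]
top face 106 [ 0.5109 -0.1754  0.1336] [ 511.8 -173.5] [20.8 19. ] 5.6
scene [([0.578, -0.184, 0.026], 0.41), ([0.533, -0.171, 0.082], 0.76)]
top rim mm [ 617. -158.] [131.  93.] 7.8 0.149
base [ 558. -166.] [258. 101.] 8.4
dark 148 [ 0.512 -0.166  0.12 ] [ 0.5  -0.18  0.09] [ 0.525 -0.162  0.135]
top face 67 [ 0.5121 -0.1693  0.1324] [ 512.8 -171.3] [22.9 16.1] 9.2
top [([0.548, -0.165, 0.08], 0.76), ([0.539, 0.166, 0.084], 0.96)]
end 11.93 [ 4.002e-01 -2.000e-04  3.297e-01] [-0.2  0.  -0.2] 0.652
```

View pics/fin.png

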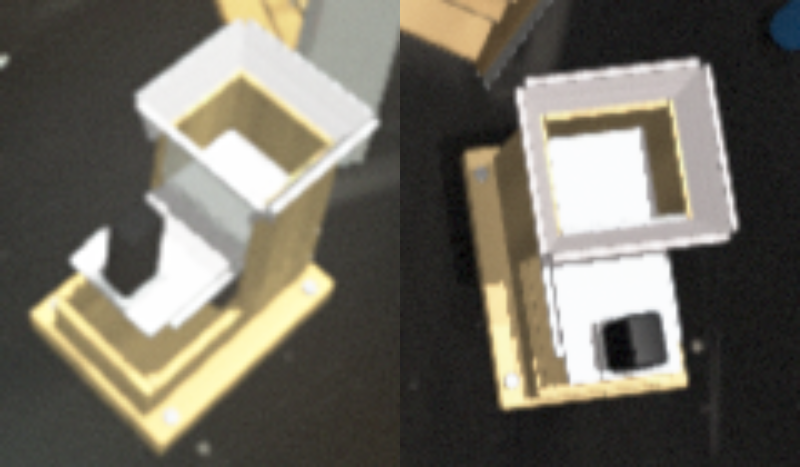

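The final picture shows an empty hopper above the closed gate plate, the grip back where it started (within about 1 mm), and the arm clear.

```bash
python3 -c "
from bench import manip
manip.sign_off()"
```

```text
the job is handed in; nothing more can be done
```

I pulled the drum bin's gate out by 61 mm, and the two drums dropped. I then pushed the gate back until it pressed on its end stop (about 11 N), let go, moved the arm clear and handed the job in at about 12 s.

**Gate and hopper:** in the last pictures the hopper is empty above the closed gate plate. The grip is within about 1–2 mm of where it started.

**Drums:** with the gate out, the detector found one drum on the tray floor (z ≈ 0.03 m, seen by both cameras), and the picture showed a second dark shape beside it. After closing, most of the tray is hidden and only one drum was detected. That both are in the tray therefore rests on that view and the empty hopper.

**Other bin:** I never touched the bottle bin. The top camera puts its gate where it was before, within 3 mm; the scene camera did not report it in the final check.

**Forces:** there was a side force of up to about 11 N during the pull, from a small misalignment with the gate. The largest wrist force I read was about 19 N, well under the limit.

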